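# Heft two look-alike sander hubs and press each onto its spindle

## Robot

A 7-joint arm with a two-finger parallel gripper is mounted at the origin on the work surface. World frame = base frame: x ahead of the robot, y to its left, z up, the work surface at z = 0. Lengths are in m, angles in degrees, forces in N, time in s.
With the tool pointing down it reaches from about 0.425 to 0.875 m from the base axis. Payload 4.7 kg.
Tool frame: the origin (TCP) lies at the very end of the fingers, on their centre line; the grasp point (between the pads) lies 19 mm behind it; z points along the fingers, y is the direction in which the jaws open and shut (so a half turn about z gives the same grasp; the last joint's range is limited). The gripper opens to 87 mm and grips with 3 to 60 N. Pads are 19 mm wide; open, the fingers measure 117 mm over their backs; the gripper's body (75 mm by 190 mm) begins 51 mm behind the grasp point.
Start: joints at [70.078, 18.392, -4.016, 83.108, 1.295, 78.541, -3.26], TCP at [0.23, -0.608, 0.223] pointing down, gripper open.
Joint ranges: [-163.93, 163.93], [-17.29, 119.83], [-79.2, 71.16], [3.27, 140.29], [-89.18, 269.18], [5.43, 117.66], [-154.24, 154.24]. Speed limits (degrees/s): [147.25, 147.25, 180, 180, 180, 180, 180].

## Interface

Orientations are given as [roll, pitch, yaw] about the fixed x, y, z axes, in that order (R = Rz(yaw) Ry(pitch) Rx(roll)).
In Python, from cell import * gives the robot as it stands.
- The arm moves only by the tool arm_command, never from a script. Its argument "targets" is a list that holds one entry, the list of rows, each a list of 7 numbers: the shift along the tool's x, y, z in m, then the turn, a rotation vector about the tool's x, y, z in degrees, then the gripper's target within -1 to 1 (shut at 1, half-way at 0, fully open at -1). In form: [[[tx, ty, tz, rx, ry, rz, claw], ...]]. A call has 1 to 10 rows; each row is the pose to reach, as a shift and turn from the pose commanded when the call began, along the tool's axes at that moment; what a row does not reach only later rows make up. A row lasts 1/10 s, in which the tool goes at most 50 mm and 8.59 degrees, less where a joint would pass 70% of its speed; a pose out of reach is approached as far as the arm can. A call with a gripper value outside its range is refused whole. The fingers move at their own pace and stop on an object; "newtons" is the grip in N (left out, the last holds). Time passes only in rows, so rows that repeat a pose let the fingers close. It gives the time, the measured TCP pose, the force and the opening at its end, in the units of the state.
- get_obs(): the state, without advancing time (a new reading comes with each control period).
- read_camera(name): name is "side" or "top"; returns a dict with "img" (400x640x3 uint8, red, green, blue), "z_map" (400x640 float32, m along the optical axis (not along the pixel's ray), 0 where there is no reading), "K" (3x3 intrinsics, pixels), "D" ([k1, k2, p1, p2, k3] as OpenCV has them; the pictures are not rectified), "origin" and "attitude" of the camera in the world. Camera axes: x right, y down, z forward; pixel columns grow to the right and rows downward; lengths in m; the calibration is good to about 2 mm. A picture is of the moment at which its call begins.
- sign_off(): hands the job in, once; it reports no verdict.
Trained networks look in the newest picture that a camera, given by its name, has taken for a name from the list of things; names that differ only in an ending like _2 or _b are one class to them, and where a whole thing is asked for, a point or a joint stands for the part that bears it (a point fixed in the world has none). Each returns a list of dicts, best first, with "conf" (0 to 1); they miss things now and then, are a little off and sometimes report something else, mostly with a low value. They report only what shows in the picture. A call takes as long as a camera call.
- search_frame(thing, camera): "position" ([column, row] in pixels, amid what is visible of it).
The state is a dict: "time_s": time; "qpos": joint angles; "joint_velocities": joint speeds; "effort": joint torques, N m; "tool_pos": TCP position; "tool_rot": TCP orientation; "force": force on the tool from outside, world axes, zero at the start; "wrist_torque": the same for the moment, N m; "grip_width": finger opening in m.
Only numpy, scipy, OpenCV 4.12 (cv2) and the standard library are available. Lean on these libraries where they do the work, as an engineer would, in place of code of your own. Each camera call takes 0.05 s, during which the arm holds its last target.

## Task

The two grey sander hubs on the bench look the same, but each may be a solid, a filled or a hollow one: lift each one briefly off the bench to feel its weight. Then put each away on its own spindle stand - solid on the low square block, filled on the eight-sided block, hollow on the tall round block - pressing it gently down past the spring balls until it is fully home on the collar, without ramming or dropping it. Let go, and leave everything else on the bench where it is.

Things in the scene. Friction and masses are not known exactly. Their poses are not given: they have to be found in the camera images.
- hub_a: first sanding-drum hub: grey cylinder 56 mm diameter, 50 mm tall, standing upright on the bench, 20.5 mm through bore; origin at the centre of its underside, z along the bore. Closed shell: the kinds look alike and only weight tells. Hollow 0.17 to 0.21 kg (1.9 N), filled 0.41 to 0.49 kg (4.4 N), solid 0.75 to 0.89 kg (8 N).
- hub_b: second hub: same look, size, origin and possible weights as the first. Which kind each hub is changes from start to start; the two are always of two different kinds, so one stand stays empty.
- seat_low: steel seat collar (44 mm diameter, 6 mm thick) of the spindle stand for SOLID hubs, on a square wooden block 92 x 92 mm, 18 mm high (collar top 24 mm above the bench). Origin at the centre of the collar's top face, where a hub's underside must come to rest; z up.
- stand_low: that stand, fixed to the bench; origin under its block, on the spindle axis. Steel spindle 18 mm diameter, top 73 mm above the collar, its last 12 mm a rounded nose narrowing to 7 mm. Two brass spring balls, 55.5 mm above the collar, stick out 2.5 mm: about 10 to 16 N starts a hub over them, then 2 to 3 N drag until they click out just above its top when home.
- seat_mid: steel seat collar (44 mm diameter, 6 mm thick) of the spindle stand for FILLED hubs, on an eight-sided wooden block 92 mm across, 36 mm high (collar top 42 mm above the bench). Origin at the centre of the collar's top face, where a hub's underside must come to rest; z up.
- stand_mid: that stand, fixed to the bench; origin under its block, on the spindle axis. Steel spindle 18 mm diameter, top 73 mm above the collar, its last 12 mm a rounded nose narrowing to 7 mm. Two brass spring balls, 55.5 mm above the collar, stick out 2.5 mm: about 10 to 16 N starts a hub over them, then 2 to 3 N drag until they click out just above its top when home.
- seat_high: steel seat collar (44 mm diameter, 6 mm thick) of the spindle stand for HOLLOW hubs, on a round wooden block 92 mm diameter, 54 mm high (collar top 60 mm above the bench). Origin at the centre of the collar's top face, where a hub's underside must come to rest; z up.
- stand_high: that stand, fixed to the bench; origin under its block, on the spindle axis. Steel spindle 18 mm diameter, top 73 mm above the collar, its last 12 mm a rounded nose narrowing to 7 mm. Two brass spring balls, 55.5 mm above the collar, stick out 2.5 mm: about 10 to 16 N starts a hub over them, then 2 to 3 N drag until they click out just above its top when home.
- arbor_wrench: a steel wrench, 170 mm, lying flat near the hubs; leave it; origin at the centre of its underside.
- sanding_block: a cork sanding block 62 x 110 x 33 mm, in front of the stands; leave it; origin at the centre of its underside.
- tape_measure: a grey tape measure 70 x 40 x 62 mm; leave it; origin at the centre of its underside.
- glue_bottle: a white glue bottle, 58 mm diameter, 170 mm tall; leave it; origin at the centre of its underside.
- offcut_a: a dark plank offcut 140 x 90 x 38 mm; leave it; origin at the centre of its underside.
- screw_tub: a tub of screws, 72 mm diameter, 85 mm tall; leave it; origin at the centre of its underside.

How it is judged:
By the outcome, as a careful person would: the job done as asked, in the order asked, and still so for the second after the job is handed in, with the robot touching nothing.
It also fails if it takes over 61 s, if anything falls off the work surface, if the arm or the gripper's body presses on something with over 40 N, if the wrist force passes 120 N, or if a joint passes its speed limit or range.

## Working session

There is one attempt and no reset: what is moved stays moved. The work goes in short steps, Python scripts to look and compute and a tool call to move; the robot and the scene stay as the last step left them, time stands still between calls to the robot, and variables do not carry over. Pictures are saved under pics/ and viewed, and the job is handed in when it is done.

Besides the shell and the picture viewer there is one more tool, called after ">>>" by a JSON object that holds its "fn" and its "kwargs", one argument or row to a line. arm_command: Moves the arm, as the interface text tells. Its arguments: {"type":"object","properties":{"targets":{"type":"array","items":{"type":"array","items":{"type":"array","items":{"type":"number"}}}},"newtons":{"type":"number"}},"required":["targets"]}

```bash
mkdir -p pics; ls; python3 - <<'E'
from cell import *
import cv2,numpy as np
print(get_obs())
for n in ("side","top"):
    c=read_camera(n); cv2.imwrite(f"pics/{n}0.png",c["img"][:,:,::-1]); np.savez(f"{n}0.npz",**{k:np.array(v) for k,v in c.items()})
    print(n,c["K"],c["D"],c["origin"],c["attitude"])
    for t in ["hub_a","seat_low","seat_mid","seat_high","stand_low","stand_mid","stand_high","arbor_wrench","glue_bottle"]:
        print(t,[(np.round(d["position"],1).tolist(),round(d["conf"],2)) for d in search_frame(t,n)])
E
```

```text
pics
{'time_s': 0.0, 'qpos': array([70.07969798, 18.43777221, -4.01717567, 83.17541842,  1.29592569,
       78.53950264, -3.26126706]), 'joint_velocities': array([ 0.01603648, -0.02959661, -0.05724044, -0.03720938, -0.06002344,
        0.05539961,  0.07433142]), 'effort': array([-1.15501807e-04, -4.91291106e+01, -4.04077694e-01, -3.12526202e+01,
       -6.37966348e-02,  4.38262720e-02,  2.00776785e-04]), 'tool_pos': array([ 0.22982671, -0.60742482,  0.2214718 ]), 'tool_rot': array([-1.79892608e+02,  6.12329344e-03,  2.07305467e+01]), 'force': array([ 0.50003533, -0.07349291, -0.21916604]), 'wrist_torque': array([ 0.0228252 ,  0.04063676, -0.02964768]), 'grip_width': 0.08686077395857046}
side [[468.67076913   0.         311.66157884]
 [  0.         468.67076913 199.33456537]
 [  0.           0.           1.        ]] [0.00903858 0.         0.         0.         0.        ] [ 0.34823298 -0.6382351   0.64784213] [-129.09631463    0.81336332  -16.97105113]
hub_a [([390.9, 372.8], 0.95), ([307.4, 267.0], 0.87)]
seat_low [([316.1, 212.3], 0.76)]
seat_mid [([307.7, 168.2], 0.71), ([392.0, 3
[... 234 characters left out ...]
0.2, 207.8], 0.69)]
top [[491.51998676   0.         311.92584838]
 [  0.         491.51998676 196.17551297]
 [  0.           0.           1.        ]] [-0.07403064  0.          0.          0.          0.        ] [0.44147723 0.02311093 1.0546963 ] [-172.28418215   -0.756349    -90.54553032]
hub_a [([357.7, 234.6], 0.84), ([144.4, 217.0], 0.74), ([470.2, 206.7], 0.56)]
seat_low [([284.1, 208.3], 0.8)]
seat_mid [([225.7, 192.3], 0.55)]
seat_high [([145.4, 215.9], 0.73)]
stand_low [([281.1, 210.1], 0.74)]
stand_mid [([279.8, 208.7], 0.6), ([223.6, 188.9], 0.57)]
stand_high [([145.9, 216.8], 0.92)]
arbor_wrench [([405.2, 223.1], 0.61), ([227.4, 190.4], 0.56)]
glue_bottle [([336.2, 111.8], 0.72)]
```

View pics/side0.png

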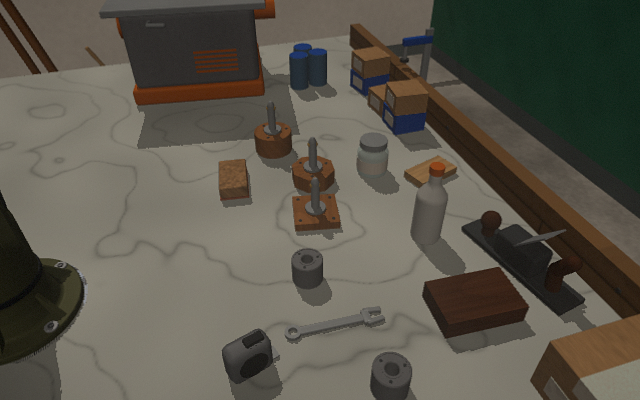

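View pics/top0.png

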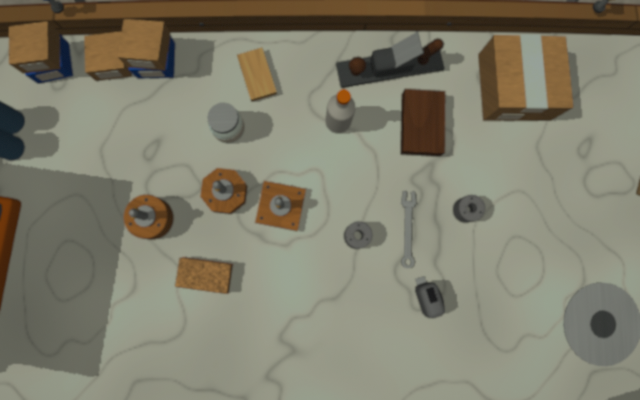

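```bash
cat > h.py <<'E'
import numpy as np,cv2
from scipy.spatial.transform import Rotation as R
from scipy.optimize import least_squares
def cloud(c):
    z=c["z_map"]; v,u=np.nonzero(z>0)
    n=cv2.undistortPoints(np.stack([u,v],1).astype(float)[:,None],c["K"],c["D"])[:,0]
    d=z[v,u]; p=np.c_[n*d[:,None],d]
    w=R.from_euler('xyz',c["attitude"],degrees=True).apply(p)+c["origin"]
    return w,np.c_[u,v]
def W(c):
    w,uv=cloud(c); o=np.full(c["z_map"].shape+(3,),np.nan); o[uv[:,1],uv[:,0]]=w; return o
def project(c,P):
    Rm=R.from_euler('xyz',c["attitude"],degrees=True).inv(); q=Rm.apply(np.atleast_2d(P)-c["origin"])
    return cv2.projectPoints(q,np.zeros(3),np.zeros(3),c["K"],c["D"])[0][:,0]
def load(n): return dict(np.load(n+".npz"))
def circ(p,r):
    f=least_squares(lambda s:np.hypot(p[:,0]-s[0],p[:,1]-s[1])-r,p.mean(0)[:2],loss='soft_l1',f_scale=.001); return f.x,np.std(f.fun)
E
python3 - <<'E'
from h import *
for n,px in (("top",dict(low=(284,208),mid=(224,190),high=(145,216),ha=(357.7,234.6),hb=(470,207))),("side",dict(low=(316,212),mid=(312,170),high=(272,133),ha=(307,267),hb=(391,373)))):
    c=load(n+"0"); w=W(c); P=w.reshape(-1,3); P=P[~np.isnan(P[:,0])]
    print(n, "bench z",np.median(P[(P[:,2]<.03)&(P[:,2]>-.03)][:,2]))
    for k,(u,v) in px.items():
        win=w[int(v)-30:int(v)+30,int(u)-30:int(u)+30].reshape(-1,3)
        win=win[~np.isnan(win[:,0])]; win=win[win[:,2]>.008]
        print(k, np.round(np.median(win,0),4), "zmax",win[:,2].max().round(4), np.histogram(win[:,2],bins=np.arange(0,.16,.006))[0])
E
```

```text
top bench z 0.0002742125523893524
low [0.5596 0.076  0.0182] zmax 0.0994 [  0   8 848 816 117   3   2   5   0   4   2   1   1  13  21  30  13   0
   0   0   0   0   0   0   0   0]
mid [0.5897 0.1911 0.0362] zmax 0.1185 [  0  10  23  14  26 711 666 100   5   4   8   5   5   5   6   2  17  16
  37  14   0   0   0   0   0   0]
high [0.5351 0.3439 0.0542] zmax 0.1364 [  0  24  29  28  34  31  39  31 595 634 124   9   5   9  14   4   7  10
   9  19  23  30  11   0   0   0]
ha [ 0.4967 -0.0847  0.0486] zmax 0.0551 [  0  11   7   9  10   9   9 167 348   4   0   0   0   0   0   0   0   0
   0   0   0   0   0   0   0   0]
hb [ 0.5502 -0.32    0.048 ] zmax 0.0544 [  0  20  23  26  35  32  28 174 330   3   0   0   0   0   0   0   0   0
   0   0   0   0   0   0   0   0]
side bench z -0.0009047166758552327
low [0.5615 0.0689 0.0172] zmax 0.0916 [  0 107 924 346  66  18  20  24  18  22  21  22  22  26  27   4   0   0
   0   0   0   0   0   0   0   0]
mid [0.5842 0.1779 0.0349] zmax 0.1097 [  0  66 221 112 101 535 220  52  36  39  40  40  40  48  46  52  26  23
   8   0   0   0   0   0   0   0]
high [0.5357 0.33   0.0513] zmax 0.1301 [  0  49  77  73  84 107  81  76 394 138  24  17  17  14  17  16  12  21
  15  24  19  12   0   0   0   0]
ha [ 0.4964 -0.0992  0.0455] zmax 0.0512 [  0  47  72  73  75  92  98 355 234   0   0   0   0   0   0   0   0   0
   0   0   0   0   0   0   0   0]
hb [ 0.5484 -0.3315  0.0473] zmax 0.0519 [  0  29  80 108 109 122 127 475 627   0   0   0   0   0   0   0   0   0
   0   0   0   0   0   0   0   0]
```

```bash
cat > m.py <<'E'
from h import *
import sys
G=dict(ha=(.497,-.085),hb=(.55,-.32),low=(.56,.075),mid=(.59,.187),high=(.535,.34))
T=dict(low=.024,mid=.042,high=.060)
for n in ("top","side"):
    c=load(n+"0"); P=cloud(c)[0]
    for k,g in G.items():
        d=np.hypot(*(P[:,:2]-g).T); Q=P[d<.07]
        if k[0]=='h' and k!='high':
            t=Q[(Q[:,2]>.045)&(Q[:,2]<.056)]; (cx,r)=cv2.minEnclosingCircle(t[:,:2].astype(np.float32))[:2]
            s=Q[(Q[:,2]>.006)&(Q[:,2]<.044)]; f=circ(s,.028)
            # silhouette centroid by projecting model
            print(n,k,"enc",np.round(cx,4),round(r,4),"cent",t.mean(0).round(4),"side",f[0].round(4),f[1].round(4),len(s))
        else:
            z0=T[k]
            s=Q[(Q[:,2]>z0+.008)&(Q[:,2]<z0+.058)]; s=s[np.hypot(*(s[:,:2]-np.median(s,0)[:2]).T)<.015]; f=circ(s,.009)
            b=Q[(abs(Q[:,2]-z0+.006)<.0035)]; cx,r=cv2.minEnclosingCircle(b[:,:2].astype(np.float32))
            rect=cv2.minAreaRect(b[:,:2].astype(np.float32))
            tip=Q[Q[:,2]>z0+.062]
            print(n,k,"spindle",f[0].round(4),f[1].round(4),len(s),"block enc",np.round(cx,4),round(r,4),"rect",np.round(rect[0],4),np.round(rect[1],3),np.round(rect[2]),"tip",tip.mean(0).round(4),len(tip))
E
python3 m.py
```

```text
top ha enc [ 0.4972 -0.0853] 0.0283 cent [ 0.4969 -0.0853  0.049 ] side [ 0.4966 -0.0847] 0.0088 67
top hb enc [ 0.5504 -0.324 ] 0.0291 cent [ 0.5513 -0.3232  0.049 ] side [ 0.551  -0.3233] 0.0096 183
top low spindle [0.5625 0.077 ] 0.0006 23 block enc [0.5626 0.077 ] 0.0645 rect [0.5626 0.0769] [0.092 0.093] 78.0 tip [0.5617 0.0763 0.0927] 60
top mid spindle [0.594 0.195] 0.0005 51 block enc [0.5941 0.1953] 0.0493 rect [0.594 0.195] [0.093 0.092] 38.0 tip [0.5933 0.194  0.1112] 61
top high spindle [0.5396 0.3526] 0.0006 72 block enc [0.5386 0.3517] 0.0463 rect [0.5389 0.352 ] [0.088 0.087] 90.0 tip [0.5381 0.3506 0.1289] 57
side ha enc [ 0.4979 -0.0858] 0.0292 cent [ 0.4981 -0.0872  0.0478] side [ 0.4988 -0.0853] 0.0057 507
side hb enc [ 0.552 -0.324] 0.0286 cent [ 0.5514 -0.3254  0.0483] side [ 0.552  -0.3237] 0.007 627
side low spindle [0.564  0.0767] 0.001 182 block enc [0.5634 0.0748] 0.0635 rect [0.5639 0.0764] [0.096 0.092] 79.0 tip [0.5628 0.0729 0.0916] 49
side mid spindle [0.5954 0.1965] 0.0015 165 block enc [0.5937 0.1956] 0.0508 rect [0.595  0.1963] [0.095 0.092] 85.0 tip [0.5942 0.1919 0.1089] 40
side high spindle [0.5396 0.3528] 0.0015 144 block enc [0.5386 0.3511] 0.0474 rect [0.5387 0.3491] [0.089 0.089] 75.0 tip [0.5391 0.3489 0.1275] 30
```

>>> {"fn": "arm_command", "kwargs": {
  "targets": [
    [[0.04, -0.015, 0.012, 0, 0, -7, -1], [0.08, -0.03, 0.025, 0, 0, -14, -1], [0.12, -0.046, 0.037, 0, 0, -21, -1], [0.16, -0.061, 0.05, 0, 0, -28, -1], [0.2, -0.076, 0.062, 0, 0, -35, -1], [0.24, -0.091, 0.074, 0, 0, -42, -1], [0.28, -0.106, 0.086, 0, 0, -49, -1], [0.32, -0.121, 0.1, 0, 0, -56, -1], [0.36, -0.137, 0.112, 0, 0, -63, -1], [0.401, -0.152, 0.123, 0, 0, -69.3, -1]]
  ]
}}

```text
time_s: 2.0
tool_pos: [0.5522, -0.3228, 0.0991]
tool_rot: [-180.0, 0.0, 90.3]
force: [1.1, -0.4, -0.5]
grip_width: 0.0871
```

>>> {"fn": "arm_command", "kwargs": {
  "targets": [
    [[0, 0, 0, 0, 0, 0, -1], [0, 0, 0, 0, 0, 0, -1], [0, 0, 0, 0, 0, 0, -1]]
  ]
}}

```text
time_s: 2.3
tool_pos: [0.5504, -0.3255, 0.0997]
tool_rot: [-180.0, 0.1, 89.9]
force: [-0.1, -0.3, -0.1]
grip_width: 0.0869
```

```bash
python3 - <<'E'
from cell import *
import cv2,numpy as np
o=get_obs(); print({k:np.round(o[k],4) for k in("time_s","qpos","tool_pos","tool_rot","force","grip_width")})
for n in ("side","top"):
    c=read_camera(n); cv2.imwrite(f"pics/{n}1.png",c["img"][:,:,::-1]); np.savez(f"{n}1.npz",**{k:np.array(v) for k,v in c.items()})
E
```

```text
{'time_s': np.float64(2.3), 'qpos': array([ 47.5619,  23.8089, -24.4997,  92.3212,  10.631 ,  66.1733,
        20.4902]), 'tool_pos': array([ 0.5504, -0.3255,  0.0997]), 'tool_rot': array([-1.799653e+02,  7.070000e-02,  8.989790e+01]), 'force': array([-0.0901, -0.2516, -0.1406]), 'grip_width': np.float64(0.0869)}
```

View pics/side1.png

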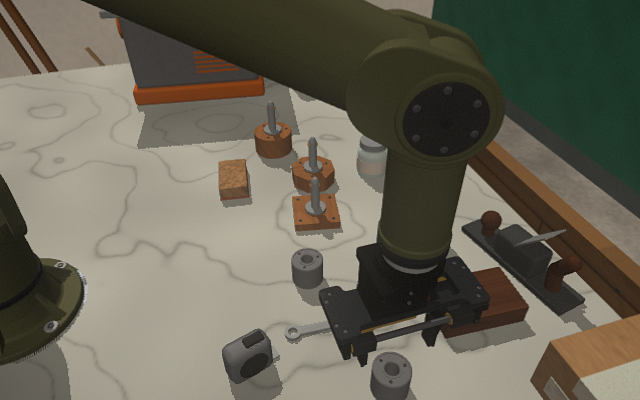

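View pics/top1.png

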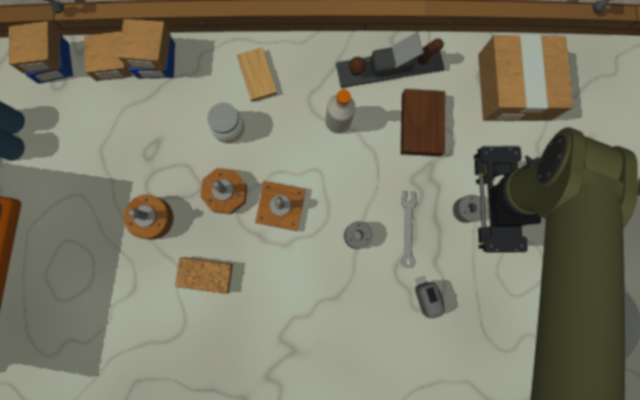

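```bash
python3 - <<'E'
from h import *
c=load("side1")
print(project(c,[[.5504,-.3255,.0997],[.5504+.0435,-.3255,.0997],[.5504-.0435,-.3255,.0997],[.551,-.3237,.05]]))
E
python3 - <<'E'
import cv2
i=cv2.imread('pics/side1.png'); cv2.imwrite('pics/side1z.png',cv2.resize(i[260:400,300:500],(800,560),interpolation=cv2.INTER_CUBIC))
E
```

```text
[[394.44380076 348.84326061]
 [424.09770702 340.3360176 ]
 [363.88549686 357.62410354]
 [390.85778718 368.15055255]]
```

View pics/side1z.png

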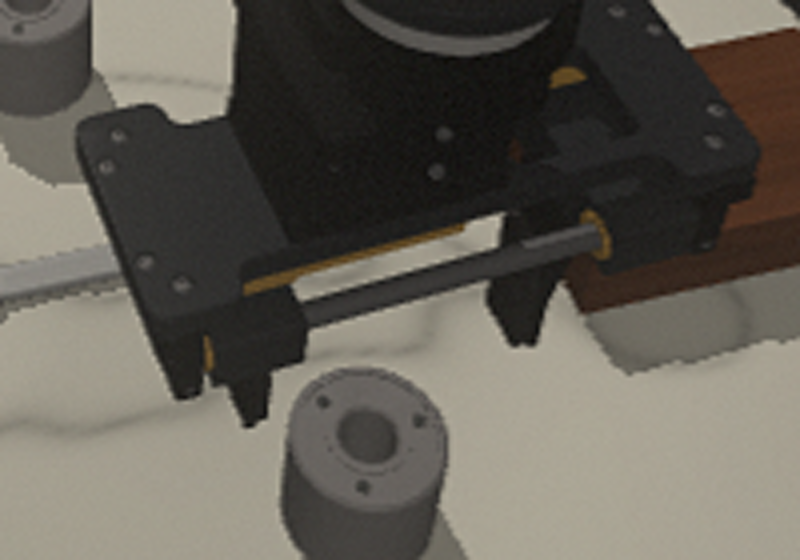

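>>> {"fn": "arm_command", "kwargs": {
  "targets": [
    [[0.0015, 0.0005, 0.02, 0, 0, 0, -1], [0.0015, 0.0005, 0.045, 0, 0, 0, -1], [0.0015, 0.0005, 0.07, 0, 0, 0, -1], [0.0015, 0.0005, 0.0837, 0, 0, 0, -1], [0.0015, 0.0005, 0.0837, 0, 0, 0, -1], [0.0015, 0.0005, 0.0837, 0, 0, 0, -1]]
  ],
  "newtons": 45
}}

```text
time_s: 3.0
tool_pos: [0.552, -0.3231, 0.0166]
tool_rot: [180.0, 0.0, 90.0]
force: [1.3, 0.0, 0.3]
grip_width: 0.0873
```

>>> {"fn": "arm_command", "kwargs": {
  "targets": [
    [[0, 0, 0, 0, 0, 0, 1], [0, 0, 0, 0, 0, 0, 1], [0, 0, 0, 0, 0, 0, 1], [0, 0, 0, 0, 0, 0, 1], [0, 0, 0, 0, 0, 0, 1], [0, 0, 0, 0, 0, 0, 1], [0, 0, 0, 0, 0, 0, 1]]
  ]
}}

```text
time_s: 3.7
tool_pos: [0.5521, -0.3224, 0.0162]
tool_rot: [180.0, 0.0, 90.0]
force: [1.1, -0.9, 1.0]
grip_width: 0.0547
```

>>> {"fn": "arm_command", "kwargs": {
  "targets": [
    [[0, 0, -0.01, 0, 0, 0, 1], [0, 0, -0.025, 0, 0, 0, 1], [0, 0, -0.045, 0, 0, 0, 1], [0, 0, -0.06, 0, 0, 0, 1], [0, 0, -0.06, 0, 0, 0, 1], [0, 0, -0.06, 0, 0, 0, 1], [0, 0, -0.06, 0, 0, 0, 1], [0, 0, -0.06, 0, 0, 0, 1], [0, 0, -0.06, 0, 0, 0, 1]]
  ]
}}

```text
time_s: 4.6
tool_pos: [0.5512, -0.3221, 0.0749]
tool_rot: [-179.9, -0.0, 90.0]
force: [0.3, 0.3, -4.4]
grip_width: 0.0547
```

```bash
python3 - <<'E'
from cell import *
import cv2,numpy as np
for n in ("side","side","top"):
    o=get_obs(); print({k:np.round(o[k],4) for k in("time_s","tool_pos","tool_rot","force","grip_width")})
    c=read_camera(n); cv2.imwrite(f"pics/{n}2.png",c["img"][:,:,::-1]); np.savez(f"{n}2.npz",**{k:np.array(v) for k,v in c.items()})
E
```

```text
{'time_s': np.float64(4.6), 'tool_pos': array([ 0.5512, -0.3221,  0.0749]), 'tool_rot': array([-1.799227e+02, -4.470000e-02,  9.003460e+01]), 'force': array([ 0.3291,  0.2848, -4.3735]), 'grip_width': np.float64(0.0547)}
{'time_s': np.float64(4.65), 'tool_pos': array([ 0.5514, -0.3221,  0.0751]), 'tool_rot': array([-1.799406e+02, -3.860000e-02,  9.003660e+01]), 'force': array([ 0.4117,  0.7377, -4.445 ]), 'grip_width': np.float64(0.0549)}
{'time_s': np.float64(4.7), 'tool_pos': array([ 0.5515, -0.3222,  0.0753]), 'tool_rot': array([-1.799562e+02, -2.750000e-02,  9.003110e+01]), 'force': array([-0.4604, -0.4039, -3.6567]), 'grip_width': np.float64(0.0546)}
```

View pics/side2.png

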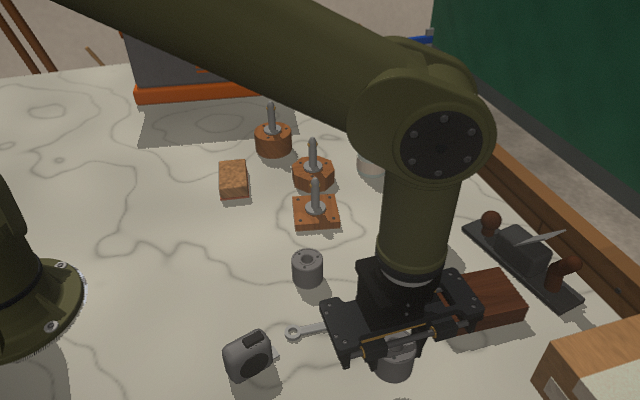

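>>> {"fn": "arm_command", "kwargs": {
  "targets": [
    [[0, 0, 0.025, 0, 0, 0, 1], [0, 0, 0.045, 0, 0, 0, 1], [0, 0, 0.055, 0, 0, 0, 1], [0, 0, 0.058, 0, 0, 0, 1], [0, 0, 0.0595, 0, 0, 0, 1], [0, 0, 0.0598, 0, 0, 0, 1], [0, 0, 0.06, 0, 0, 0, 1], [0, 0, 0.06, 0, 0, 0, 1]]
  ]
}}

```text
time_s: 5.55
tool_pos: [0.5523, -0.3226, 0.0167]
tool_rot: [179.9, 0.0, 90.0]
force: [0.5, 0.3, -4.0]
grip_width: 0.0549
```

>>> {"fn": "arm_command", "kwargs": {
  "targets": [
    [[0, 0, 0, 0, 0, 0, -1], [0, 0, 0, 0, 0, 0, -1], [0, 0, 0, 0, 0, 0, -1], [0, 0, 0, 0, 0, 0, -1], [0, 0, 0, 0, 0, 0, -1]]
  ]
}}

```text
time_s: 6.05
tool_pos: [0.552, -0.3225, 0.0161]
tool_rot: [180.0, 0.0, 90.0]
force: [0.6, 0.7, 0.3]
grip_width: 0.0839
```

>>> {"fn": "arm_command", "kwargs": {
  "targets": [
    [[0, 0, -0.02, 0, 0, 0, -1], [0, 0, -0.05, 0, 0, 0, -1], [0, 0, -0.084, 0, 0, 0, -1], [0.03, -0.007, -0.084, 0, 0, 0, -1], [0.075, -0.017, -0.084, 0, 0, 0, -1], [0.12, -0.028, -0.084, 0, 0, 0, -1], [0.165, -0.038, -0.084, 0, 0, 0, -1], [0.21, -0.049, -0.084, 0, 0, 0, -1], [0.237, -0.0545, -0.084, 0, 0, 0, -1], [0.237, -0.0545, -0.084, 0, 0, 0, -1]]
  ]
}}

```text
time_s: 7.05
tool_pos: [0.4966, -0.0804, 0.1002]
tool_rot: [180.0, -0.0, 90.5]
force: [0.5, 0.3, 0.2]
grip_width: 0.0871
```

>>> {"fn": "arm_command", "kwargs": {
  "targets": [
    [[0, 0, 0, 0, 0, 0, -1], [0, 0, 0, 0, 0, 0, -1], [0, 0, 0, 0, 0, 0, -1]]
  ]
}}

```text
time_s: 7.35
tool_pos: [0.4973, -0.0869, 0.0997]
tool_rot: [-180.0, 0.0, 89.9]
force: [0.6, -0.1, 0.6]
grip_width: 0.0869
```

```bash
python3 - <<'E'
from cell import *
import cv2,numpy as np
for n in ("side","side","top"):
    o=get_obs(); print({k:np.round(o[k],4) for k in("time_s","tool_pos","tool_rot","force","grip_width")})
    c=read_camera(n); cv2.imwrite(f"pics/{n}3.png",c["img"][:,:,::-1]); np.savez(f"{n}3.npz",**{k:np.array(v) for k,v in c.items()})
E
sed -i 's/"0")/sys.argv[1])/' m.py; python3 m.py 3 | grep ' h[ab]'
```

```text
{'time_s': np.float64(7.35), 'tool_pos': array([ 0.4973, -0.0869,  0.0997]), 'tool_rot': array([-1.79997e+02,  7.20000e-03,  8.98927e+01]), 'force': array([ 0.6129, -0.144 ,  0.6419]), 'grip_width': np.float64(0.0869)}
{'time_s': np.float64(7.4), 'tool_pos': array([ 0.4973, -0.0867,  0.0997]), 'tool_rot': array([-1.799916e+02, -1.500000e-03,  8.989970e+01]), 'force': array([0.3169, 0.121 , 0.1194]), 'grip_width': np.float64(0.0872)}
{'time_s': np.float64(7.45), 'tool_pos': array([ 0.4973, -0.0865,  0.0997]), 'tool_rot': array([-1.799922e+02, -6.700000e-03,  8.991590e+01]), 'force': array([-0.32  ,  0.1725,  0.0715]), 'grip_width': np.float64(0.0872)}
top ha enc [ 0.4969 -0.0646] 0.0184 cent [ 0.4976 -0.062   0.0492] side [ 0.4871 -0.0331] 0.0041 30
top hb enc [ 0.5504 -0.3244] 0.0293 cent [ 0.5509 -0.3235  0.049 ] side [ 0.5507 -0.3234] 0.0078 183
side ha enc [ 0.4994 -0.0869] 0.0292 cent [ 0.4982 -0.0875  0.048 ] side [ 0.4988 -0.0853] 0.0057 512
side hb enc [ 0.5516 -0.3243] 0.0285 cent [ 0.551  -0.3255  0.0483] side [ 0.5516 -0.3239] 0.007 618m.py:20: RuntimeWarning: Mean of empty
[... 274 characters left out ...]
type,
h.py:17: RuntimeWarning: Mean of empty slice.
  f=least_squares(lambda s:np.hypot(p[:,0]-s[0],p[:,1]-s[1])-r,p.mean(0)[:2],loss='soft_l1',f_scale=.001); return f.x,np.std(f.fun)
Traceback (most recent call last):
  File "m.py", line 16, in <module>
    s=Q[(Q[:,2]>z0+.008)&(Q[:,2]<z0+.058)]; s=s[np.hypot(*(s[:,:2]-np.median(s,0)[:2]).T)<.015]; f=circ(s,.009)
                                                                                                   ~~~~^^^^^^^^
  File "h.py", line 17, in circ
    f=least_squares(lambda s:np.hypot(p[:,0]-s[0],p[:,1]-s[1])-r,p.mean(0)[:2],loss='soft_l1',f_scale=.001); return f.x,np.std(f.fun)
ValueError: Initial guess is outside of provided bounds
```

View pics/side3.png

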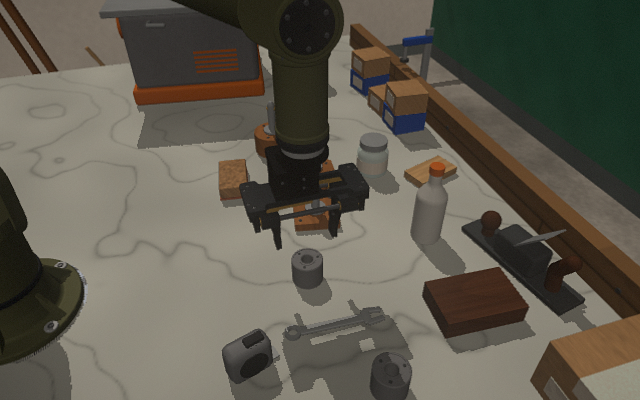

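>>> {"fn": "arm_command", "kwargs": {
  "targets": [
    [[0, 0, 0.02, 0, 0, 0, -1], [0, 0, 0.045, 0, 0, 0, -1], [0, 0, 0.07, 0, 0, 0, -1], [0, 0, 0.0837, 0, 0, 0, -1], [0, 0, 0.0837, 0, 0, 0, -1], [0, 0, 0.0837, 0, 0, 0, -1]]
  ],
  "newtons": 45
}}

```text
time_s: 8.1
tool_pos: [0.4977, -0.0854, 0.0166]
tool_rot: [180.0, -0.0, 90.0]
force: [0.1, -0.2, 1.6]
grip_width: 0.087
```

>>> {"fn": "arm_command", "kwargs": {
  "targets": [
    [[0, 0, 0, 0, 0, 0, 1], [0, 0, 0, 0, 0, 0, 1], [0, 0, 0, 0, 0, 0, 1], [0, 0, 0, 0, 0, 0, 1], [0, 0, 0, 0, 0, 0, 1], [0, 0, 0, 0, 0, 0, 1], [0, 0, 0, 0, 0, 0, 1]]
  ]
}}

```text
time_s: 8.8
tool_pos: [0.4976, -0.0854, 0.0164]
tool_rot: [179.9, 0.0, 90.0]
force: [-0.2, 0.4, 1.8]
grip_width: 0.0549
```

>>> {"fn": "arm_command", "kwargs": {
  "targets": [
    [[0, 0, -0.01, 0, 0, 0, 1], [0, 0, -0.025, 0, 0, 0, 1], [0, 0, -0.045, 0, 0, 0, 1], [0, 0, -0.06, 0, 0, 0, 1], [0, 0, -0.06, 0, 0, 0, 1], [0, 0, -0.06, 0, 0, 0, 1], [0, 0, -0.06, 0, 0, 0, 1], [0, 0, -0.06, 0, 0, 0, 1], [0, 0, -0.06, 0, 0, 0, 1]]
  ]
}}

```text
time_s: 9.7
tool_pos: [0.4966, -0.0852, 0.0754]
tool_rot: [-179.9, -0.0, 90.0]
force: [-0.0, 0.4, -0.9]
grip_width: 0.0548
```

```bash
python3 - <<'E'
from cell import *
import cv2,numpy as np
for n in ("side","side","top"):
    o=get_obs(); print({k:np.round(o[k],4) for k in("time_s","tool_pos","tool_rot","force","grip_width")})
    c=read_camera(n); cv2.imwrite(f"pics/{n}4.png",c["img"][:,:,::-1]); np.savez(f"{n}4.npz",**{k:np.array(v) for k,v in c.items()})
E
```

```text
{'time_s': np.float64(9.7), 'tool_pos': array([ 0.4966, -0.0852,  0.0754]), 'tool_rot': array([-1.799204e+02, -2.570000e-02,  9.003710e+01]), 'force': array([-0.0172,  0.4218, -0.9203]), 'grip_width': np.float64(0.0548)}
{'time_s': np.float64(9.75), 'tool_pos': array([ 0.4968, -0.0853,  0.0755]), 'tool_rot': array([-1.799382e+02, -2.240000e-02,  9.003360e+01]), 'force': array([-0.2919,  0.6646, -3.169 ]), 'grip_width': np.float64(0.0552)}
{'time_s': np.float64(9.8), 'tool_pos': array([ 0.4969, -0.0852,  0.0757]), 'tool_rot': array([-1.799516e+02, -1.780000e-02,  9.003890e+01]), 'force': array([-0.1843, -0.4127, -2.3009]), 'grip_width': np.float64(0.0547)}
```

```bash
python3 - <<'E'
from cell import *
import numpy as np
f=[]
for i in range(12):
    read_camera("side"); f.append(get_obs()["force"][2])
print(np.round(f,2),np.mean(f), get_obs()["tool_pos"])
E
```

```text
[-1.6  -2.65 -2.12 -1.98 -2.31 -1.04 -2.7  -1.32 -2.28 -2.15 -1.03 -1.07] -1.8550736195622906 [ 0.49716985 -0.08542329  0.07616741]
```

>>> {"fn": "arm_command", "kwargs": {
  "targets": [
    [[0, 0, -0.03, 0, 0, 0, 1], [0, 0, -0.07, 0, 0, 0, 1], [0, 0, -0.105, 0, 0, 0, 1], [0.02, 0.002, -0.124, 0, 0, 0, 1], [0.055, 0.005, -0.124, 0, 0, 0, 1], [0.1, 0.01, -0.124, 0, 0, 0, 1], [0.145, 0.014, -0.124, 0, 0, 0, 1], [0.19, 0.018, -0.124, 0, 0, 0, 1], [0.235, 0.023, -0.124, 0, 0, 0, 1], [0.28, 0.027, -0.124, 0, 0, 0, 1]]
  ]
}}

```text
time_s: 11.45
tool_pos: [0.5241, 0.1961, 0.2003]
tool_rot: [180.0, 0.0, 90.0]
force: [0.2, -0.5, -1.9]
grip_width: 0.0548
```

>>> {"fn": "arm_command", "kwargs": {
  "targets": [
    [[0.045, 0.004, 0, 0, 0, 0, 1], [0.09, 0.009, 0, 0, 0, 0, 1], [0.125, 0.012, 0, 0, 0, 0, 1], [0.15, 0.0145, 0, 0, 0, 0, 1], [0.158, 0.0155, 0, 0, 0, 0, 1], [0.158, 0.0155, 0, 0, 0, 0, 1], [0.158, 0.0155, 0, 0, 0, 0, 1], [0.158, 0.0155, 0, 0, 0, 0, 1], [0.158, 0.0155, 0, 0, 0, 0, 1], [0.158, 0.0155, 0, 0, 0, 0, 1]]
  ]
}}

```text
time_s: 12.45
tool_pos: [0.5399, 0.3515, 0.2003]
tool_rot: [180.0, 0.0, 89.9]
force: [-0.4, 0.1, -2.4]
grip_width: 0.0549
```

```bash
python3 - <<'E'
from cell import *
import cv2,numpy as np
for n in ("side","top"):
    o=get_obs(); print({k:np.round(o[k],4) for k in("time_s","tool_pos","tool_rot","force","grip_width")})
    c=read_camera(n); cv2.imwrite(f"pics/{n}5.png",c["img"][:,:,::-1]); np.savez(f"{n}5.npz",**{k:np.array(v) for k,v in c.items()})
i=cv2.imread('pics/side5.png'); cv2.imwrite('pics/side5z.png',cv2.resize(i[40:190,180:380],(800,600),interpolation=cv2.INTER_CUBIC))
E
```

```text
{'time_s': np.float64(12.45), 'tool_pos': array([0.5399, 0.3515, 0.2003]), 'tool_rot': array([1.799667e+02, 3.480000e-02, 8.993890e+01]), 'force': array([-0.4283,  0.0778, -2.3672]), 'grip_width': np.float64(0.0549)}
{'time_s': np.float64(12.5), 'tool_pos': array([0.5398, 0.3518, 0.2003]), 'tool_rot': array([1.799721e+02, 2.630000e-02, 8.996140e+01]), 'force': array([-0.0135, -0.1128, -1.6649]), 'grip_width': np.float64(0.0547)}
```

View pics/side5z.png

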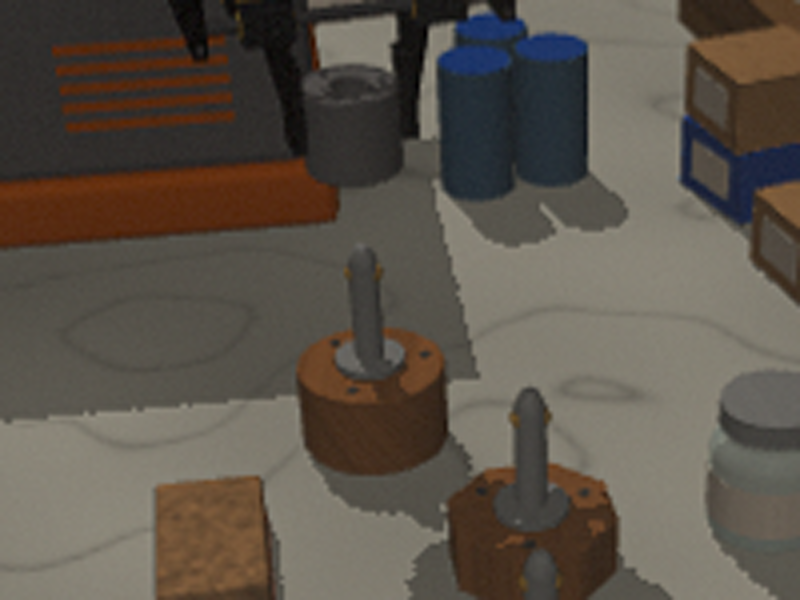

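View pics/top5.png

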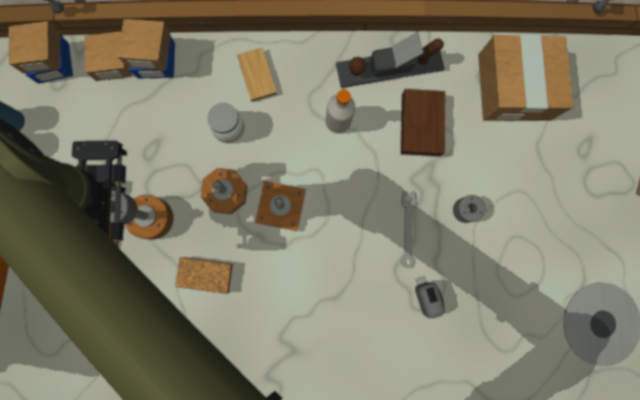

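```bash
python3 - <<'E'
from h import *
for n in ("side","top"):
    c=load(n+"5"); P,uv=cloud(c)
    S=P[(np.hypot(P[:,0]-.5396,P[:,1]-.352)<.045)&(P[:,2]>.15)&(P[:,2]<.26)]
    I=c["img"][uv[:,1],uv[:,0]].astype(int).max(1)[(np.hypot(P[:,0]-.5396,P[:,1]-.352)<.045)&(P[:,2]>.15)&(P[:,2]<.26)]
    S=S[I>55]
    print(n,len(S),np.histogram(S[:,2],bins=np.arange(.15,.26,.01))[0])
    s=S[(S[:,2]>.19)&(S[:,2]<.226)]; print(circ(s,.028),len(s))
    t=S[(S[:,2]>.2305)&(S[:,2]<.238)]; print("top",t.mean(0),cv2.minEnclosingCircle(t[:,:2].astype(np.float32)))
c=load("side5")
for z in (.184,.234):
  a=np.linspace(0,2*np.pi,60); e=np.c_[.5396+.028*np.cos(a),.3523+.028*np.sin(a),np.full(60,z)]
  p=project(c,e); print(z,p.min(0),p.max(0))
i=cv2.imread('pics/side5.png')
for z,r in((.184,.028),(.234,.028),(.234,.01025)):
  e=np.c_[.5396+r*np.cos(a),.3523+r*np.sin(a),np.full(60,z)]
  p=project(c,e)
  i_=None
  cv2.polylines(i,[np.round(p*16).astype(int)],True,(0,255,0),1,shift=4)
cs=[(.060,.009),(.120,.009)]
for z,r in cs:
  e=np.c_[.5396+r*np.cos(a),.3526+r*np.sin(a),np.full(60,z)]
  cv2.polylines(i,[np.round(project(c,e)*16).astype(int)],True,(0,0,255),1,shift=4)
cv2.imwrite('pics/ov5.png',cv2.resize(i[40:140,230:330],(800,800)[:1]+(600,),interpolation=cv2.INTER_NEAREST))
E
```

```text
side 144 [  0   0   0   9   1   1   2  12 114   0   5]
(array([0.54747303, 0.3447873 ]), np.float64(0.0034697525200321293)) 4
top [0.54025606 0.35369159 0.23161762] ((0.5392670035362244, 0.35055431723594666), 0.028538908809423447)
top 301 [  0   0   0  18  20   9   3  24 223   3   1]
(array([0.53833397, 0.35166586]), np.float64(0.005761298315434346)) 39
top [0.53866968 0.33632107 0.23286727] ((0.540374755859375, 0.3459005355834961), 0.026578489691019058)
0.184 [255.8582569   75.31864913] [280.38706053  85.96793005]
0.234 [253.82880239  54.47260932] [279.11400081  64.57002115]
```

View pics/ov5.png

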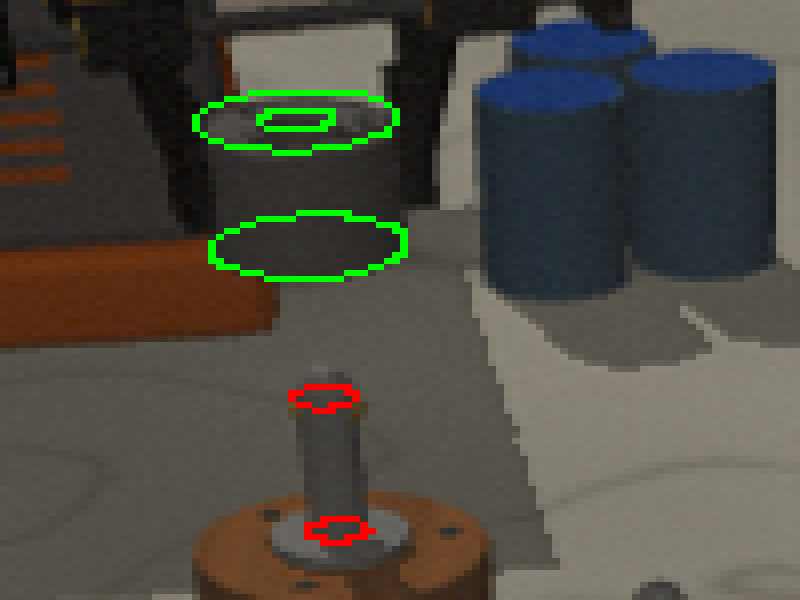

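>>> {"fn": "arm_command", "kwargs": {
  "targets": [
    [[0.0005, 0, 0.02, 0, 0, 0, 1], [0.0005, 0, 0.04, 0, 0, 0, 1], [0.0005, 0, 0.052, 0, 0, 0, 1], [0.0005, 0, 0.057, 0, 0, 0, 1], [0.0005, 0, 0.06, 0, 0, 0, 1], [0.0005, 0, 0.063, 0, 0, 0, 1], [0.0005, 0, 0.063, 0, 0, 0, 1], [0.0005, 0, 0.063, 0, 0, 0, 1]]
  ]
}}

```text
time_s: 13.35
tool_pos: [0.5397, 0.3534, 0.1377]
tool_rot: [180.0, -0.0, 90.0]
force: [-0.6, -0.3, -2.2]
grip_width: 0.0546
```

```bash
cat > s.py <<'E'
from cell import *
import cv2,numpy as np,sys
n=sys.argv[1]; f=[];p=[];t=[]
for i in range(4):
    c=read_camera("side"); o=get_obs(); f.append(o["force"]);p.append(o["tool_pos"]);t.append(o["wrist_torque"])
print(o["time_s"],"F",np.mean(f,0).round(2),"P",np.mean(p,0).round(4),"M",np.mean(t,0).round(2),o["tool_rot"].round(2))
cv2.imwrite(f"pics/side{n}.png",c["img"][:,:,::-1]); np.savez(f"side{n}.npz",**{k:np.array(v) for k,v in c.items()})
i=c["img"][:,:,::-1]; x,y=int(sys.argv[2]),int(sys.argv[3]); cv2.imwrite(f'pics/side{n}z.png',cv2.resize(i[y:y+120,x:x+160],(800,600),interpolation=cv2.INTER_CUBIC))
E
python3 s.py 6 200 50
```

```text
13.55 F [-0.09 -0.34 -1.92] P [0.5396 0.3533 0.1376] M [-0.   -0.09 -0.  ] [ 1.7997e+02 -1.0000e-02  9.0030e+01]
```

View pics/side6z.png

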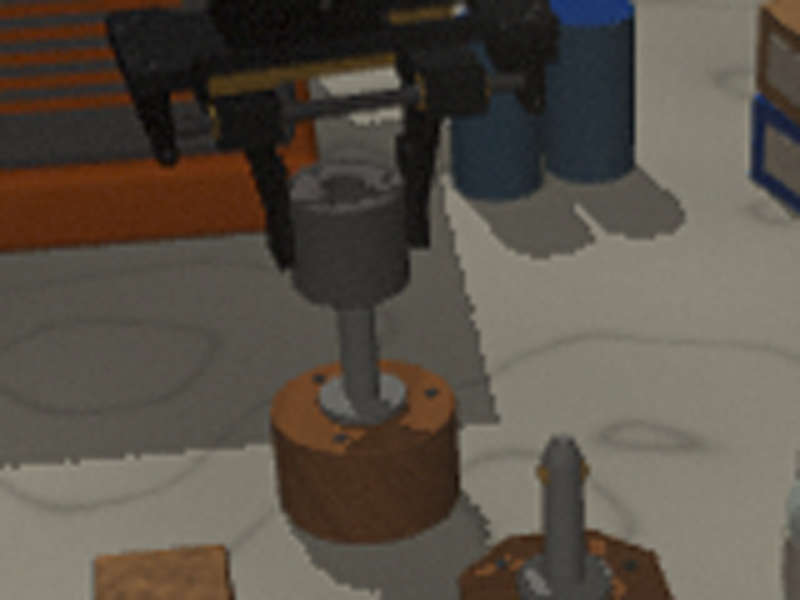

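>>> {"fn": "arm_command", "kwargs": {
  "targets": [
    [[-0.0004, 0, 0.001, 0, 0, 0, 1], [-0.0004, 0, 0.002, 0, 0, 0, 1], [-0.0004, 0, 0.003, 0, 0, 0, 1], [-0.0004, 0, 0.004, 0, 0, 0, 1], [-0.0004, 0, 0.004, 0, 0, 0, 1], [-0.0004, 0, 0.004, 0, 0, 0, 1]]
  ]
}}

```text
time_s: 14.15
tool_pos: [0.5401, 0.3528, 0.1336]
tool_rot: [179.9, -0.0, 90.0]
force: [2.2, -1.0, 1.0]
grip_width: 0.0551
```

>>> {"fn": "arm_command", "kwargs": {
  "targets": [
    [[0, 0, 0.001, 0, 0, 0, 1], [0, 0, 0.002, 0, 0, 0, 1], [0, 0, 0.003, 0, 0, 0, 1], [0, 0, 0.003, 0, 0, 0, 1]]
  ]
}}

```text
time_s: 14.55
tool_pos: [0.5395, 0.3531, 0.1299]
tool_rot: [180.0, -0.0, 90.0]
force: [2.1, -0.3, 0.2]
grip_width: 0.0548
```

>>> {"fn": "arm_command", "kwargs": {
  "targets": [
    [[0, 0.0004, 0.001, 0, 0, 0, 1], [0, 0.0004, 0.002, 0, 0, 0, 1], [0, 0.0004, 0.003, 0, 0, 0, 1], [0, 0.0004, 0.003, 0, 0, 0, 1]]
  ]
}}

```text
time_s: 14.95
tool_pos: [0.5395, 0.3529, 0.1265]
tool_rot: [-180.0, -0.0, 90.0]
force: [0.3, 2.1, -2.4]
grip_width: 0.0548
```

```bash
python3 s.py 7 200 50
```

```text
15.15 F [ 2.41  2.05 -2.43] P [0.5395 0.3529 0.1265] M [ 0.53 -0.57 -0.02] [-1.7996e+02 -1.0000e-02  9.0040e+01]
```

View pics/side7z.png

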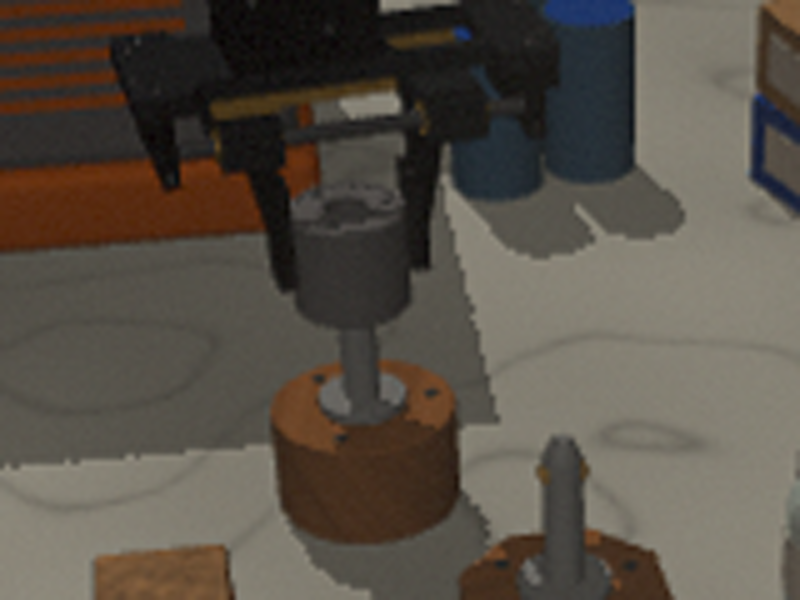

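>>> {"fn": "arm_command", "kwargs": {
  "targets": [
    [[0.0006, 0.0006, 0.001, 0, 0, 0, 1], [0.0006, 0.0006, 0.002, 0, 0, 0, 1], [0.0006, 0.0006, 0.003, 0, 0, 0, 1], [0.0006, 0.0006, 0.004, 0, 0, 0, 1], [0.0006, 0.0006, 0.004, 0, 0, 0, 1]]
  ]
}}

```text
time_s: 15.65
tool_pos: [0.5402, 0.3531, 0.1228]
tool_rot: [-180.0, 0.0, 90.0]
force: [0.4, -0.4, -0.6]
grip_width: 0.0548
```

```bash
python3 s.py 8 200 50
```

```text
15.85 F [ 0.14 -0.22 -1.2 ] P [0.5402 0.3531 0.1228] M [ 0.04 -0.17  0.04] [-1.7997e+02  3.0000e-02  9.0030e+01]
```

>>> {"fn": "arm_command", "kwargs": {
  "targets": [
    [[0, 0, 0.002, 0, 0, 0, 1], [0, 0, 0.004, 0, 0, 0, 1], [0, 0, 0.006, 0, 0, 0, 1], [0, 0, 0.008, 0, 0, 0, 1], [0, 0, 0.01, 0, 0, 0, 1]]
  ]
}}

```text
time_s: 16.35
tool_pos: [0.5405, 0.3533, 0.113]
tool_rot: [180.0, 0.0, 90.0]
force: [-0.8, -0.5, 1.5]
grip_width: 0.0545
```

```bash
python3 s.py 9 200 50
```

```text
16.55 F [ 0.08  0.36 -2.79] P [0.5402 0.3533 0.1123] M [ 0.1  -0.25  0.  ] [-1.7995e+02  1.0000e-02  9.0040e+01]
```

View pics/side9z.png

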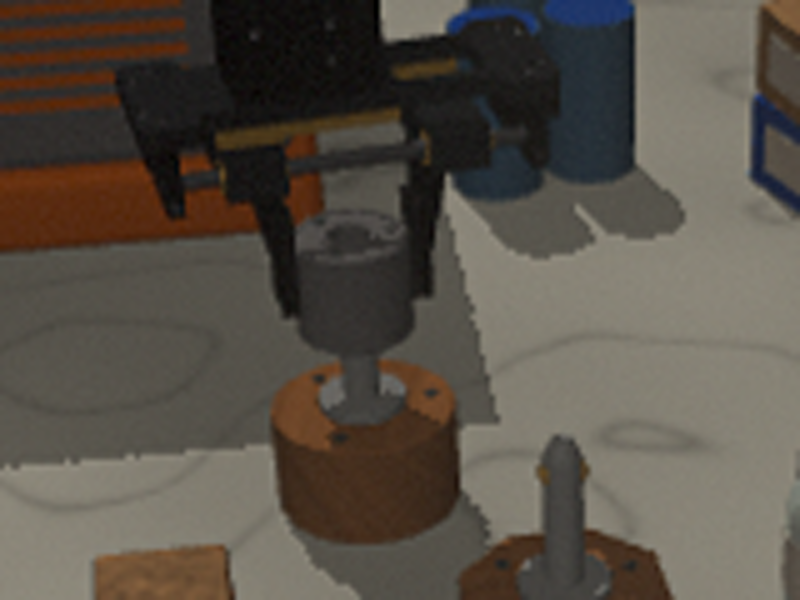

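>>> {"fn": "arm_command", "kwargs": {
  "targets": [
    [[0, 0, 0.003, 0, 0, 0, 1], [0, 0, 0.006, 0, 0, 0, 1], [0, 0, 0.009, 0, 0, 0, 1], [0, 0, 0.012, 0, 0, 0, 1], [0, 0, 0.015, 0, 0, 0, 1], [0, 0, 0.018, 0, 0, 0, 1], [0, 0, 0.021, 0, 0, 0, 1], [0, 0, 0.024, 0, 0, 0, 1], [0, 0, 0.027, 0, 0, 0, 1], [0, 0, 0.03, 0, 0, 0, 1]]
  ]
}}

```text
time_s: 17.55
tool_pos: [0.5404, 0.3534, 0.0827]
tool_rot: [-180.0, -0.0, 90.0]
force: [1.3, 0.6, -1.5]
grip_width: 0.0551
```

>>> {"fn": "arm_command", "kwargs": {
  "targets": [
    [[0, 0, 0.001, 0, 0, 0, 1], [0, 0, 0.002, 0, 0, 0, 1], [0, 0, 0.003, 0, 0, 0, 1], [0, 0, 0.003, 0, 0, 0, 1]]
  ]
}}

```text
time_s: 17.95
tool_pos: [0.5402, 0.353, 0.0796]
tool_rot: [-180.0, 0.0, 90.0]
force: [1.1, -0.2, -4.1]
grip_width: 0.0548
```

```bash
python3 s.py 10 200 50
```

```text
18.15 F [ 0.7   0.13 -4.47] P [0.5403 0.353  0.0798] M [-0.11 -0.32  0.  ] [-1.7997e+02  4.0000e-02  9.0020e+01]
```

View pics/side10z.png

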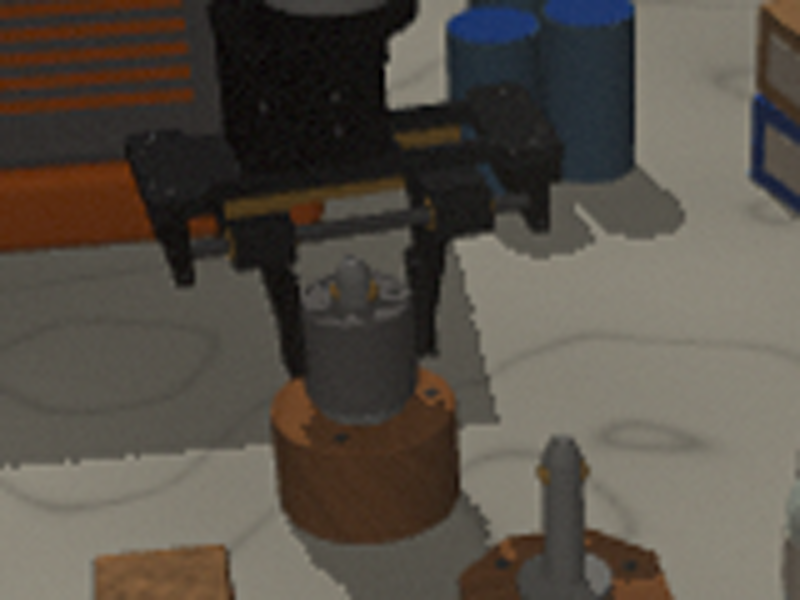

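>>> {"fn": "arm_command", "kwargs": {
  "targets": [
    [[0, 0, 0.0005, 0, 0, 0, 1], [0, 0, 0.001, 0, 0, 0, 1], [0, 0, 0.0015, 0, 0, 0, 1], [0, 0, 0.002, 0, 0, 0, 1], [0, 0, 0.0025, 0, 0, 0, 1]]
  ]
}}

```text
time_s: 18.65
tool_pos: [0.5402, 0.3538, 0.0778]
tool_rot: [-180.0, -0.0, 90.1]
force: [0.2, 0.6, -2.8]
grip_width: 0.0549
```

>>> {"fn": "arm_command", "kwargs": {
  "targets": [
    [[0, 0, 0.0003, 0, 0, 0, 1], [0, 0, 0.0006, 0, 0, 0, 1], [0, 0, 0.0006, 0, 0, 0, 1]]
  ]
}}

```text
time_s: 18.95
tool_pos: [0.5403, 0.3534, 0.0769]
tool_rot: [-180.0, 0.0, 90.0]
force: [0.2, -0.5, -1.3]
grip_width: 0.0549
```

>>> {"fn": "arm_command", "kwargs": {
  "targets": [
    [[0, 0, 0.0004, 0, 0, 0, 1], [0, 0, 0.0008, 0, 0, 0, 1], [0, 0, 0.0008, 0, 0, 0, 1]]
  ]
}}

```text
time_s: 19.25
tool_pos: [0.5405, 0.3534, 0.0766]
tool_rot: [180.0, 0.0, 90.0]
force: [-1.4, -1.1, 0.7]
grip_width: 0.0548
```

```bash
python3 s.py 11 200 50
```

```text
19.45 F [-1.26 -0.54  1.54] P [0.5405 0.3534 0.0766] M [-0.17  0.14  0.  ] [179.99  -0.    90.03]
```

View pics/side11z.png

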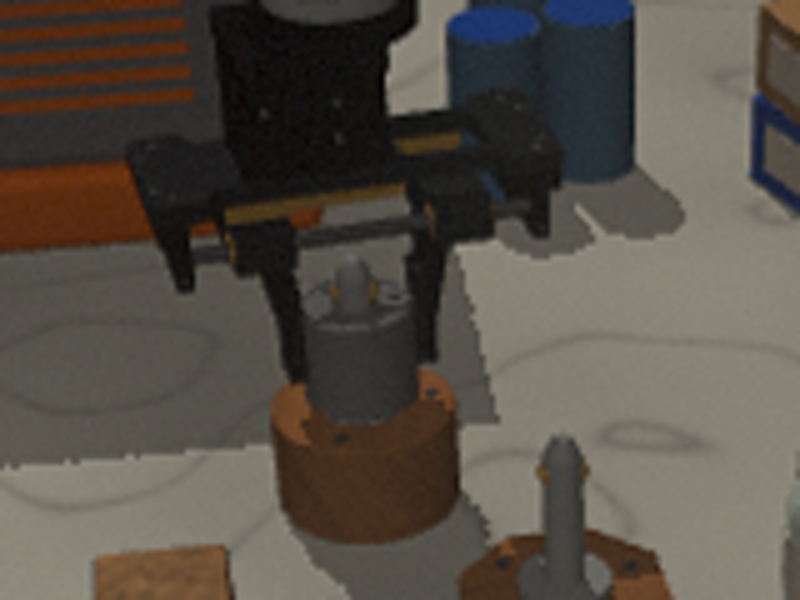

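>>> {"fn": "arm_command", "kwargs": {
  "targets": [
    [[0, 0, 0.0005, 0, 0, 0, 1], [0, 0, 0.001, 0, 0, 0, 1], [0, 0, 0.0013, 0, 0, 0, 1], [0, 0, 0.0013, 0, 0, 0, 1]]
  ]
}}

```text
time_s: 19.85
tool_pos: [0.5405, 0.3535, 0.0763]
tool_rot: [180.0, 0.0, 90.0]
force: [-3.0, -2.1, 8.4]
grip_width: 0.0551
```

```bash
python3 s.py 12 200 50
```

```text
20.05 F [-2.7  -1.93  8.34] P [0.5405 0.3535 0.0763] M [-0.56  0.67  0.01] [1.7996e+02 2.0000e-02 9.0030e+01]
```

>>> {"fn": "arm_command", "kwargs": {
  "targets": [
    [[0, 0, -0.001, 0, 0, 0, 1], [0, 0, -0.001, 0, 0, 0, -1], [0, 0, -0.001, 0, 0, 0, -1], [0, 0, -0.001, 0, 0, 0, -1], [0, 0, -0.001, 0, 0, 0, -1], [0, 0, -0.001, 0, 0, 0, -1]]
  ]
}}

```text
time_s: 20.65
tool_pos: [0.5404, 0.3533, 0.0757]
tool_rot: [-180.0, 0.0, 90.0]
force: [0.0, -0.6, 0.5]
grip_width: 0.0837
```

>>> {"fn": "arm_command", "kwargs": {
  "targets": [
    [[0, 0, -0.02, 0, 0, 0, -1], [0, 0, -0.06, 0, 0, 0, -1], [0, 0, -0.1, 0, 0, 0, -1], [-0.02, 0, -0.11, 0, 0, 0, -1], [-0.06, 0, -0.11, 0, 0, 0, -1]]
  ]
}}

```text
time_s: 21.15
tool_pos: [0.5401, 0.2979, 0.189]
tool_rot: [179.8, -0.3, 90.4]
force: [0.1, -0.7, -0.3]
grip_width: 0.0867
```

```bash
python3 s.py 13 200 50
```

```text
21.35 F [ 0.44 -1.31 -0.53] P [0.5421 0.2886 0.1862] M [-0.17 -0.12 -0.  ] [1.7997e+02 4.0000e-02 8.9870e+01]
```

View pics/side13z.png

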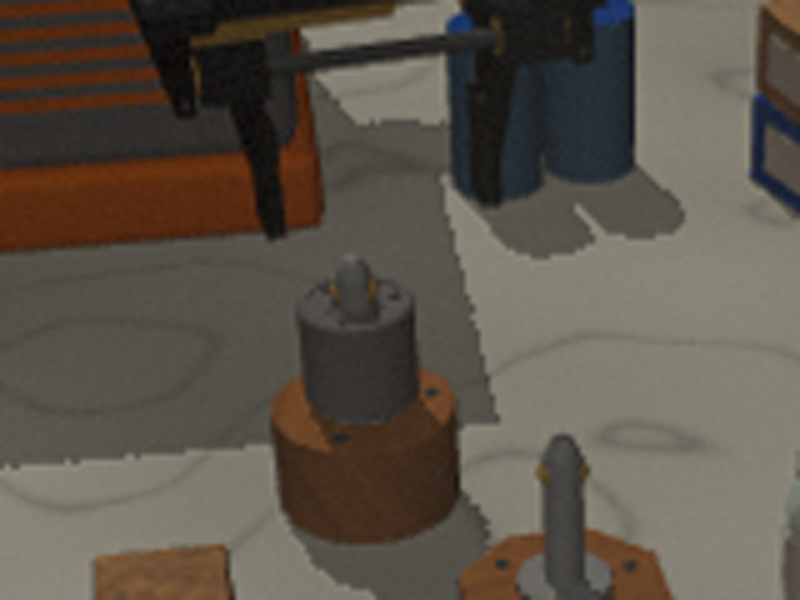

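>>> {"fn": "arm_command", "kwargs": {
  "targets": [
    [[-0.03, 0, 0, 0, 0, 0, -1], [-0.075, 0.001, 0, 0, 0, 0, -1], [-0.12, 0.002, 0, 0, 0, 0, -1], [-0.165, 0.003, 0, 0, 0, 0, -1], [-0.21, 0.004, 0, 0, 0, 0, -1], [-0.255, 0.005, 0, 0, 0, 0, -1], [-0.3, 0.006, 0, 0, 0, 0, -1], [-0.345, 0.007, 0.01, 0, 0, 0, -1], [-0.39, 0.008, 0.02, 0, 0, 0, -1], [-0.435, 0.008, 0.03, 0, 0, 0, -1]]
  ]
}}

```text
time_s: 22.35
tool_pos: [0.5493, -0.1419, 0.1556]
tool_rot: [180.0, -0.0, 90.2]
force: [2.1, -0.1, -0.5]
grip_width: 0.087
```

>>> {"fn": "arm_command", "kwargs": {
  "targets": [
    [[-0.045, 0.001, 0.01, 0, 0, 0, -1], [-0.09, 0.002, 0.02, 0, 0, 0, -1], [-0.13, 0.003, 0.03, 0, 0, 0, -1], [-0.165, 0.003, 0.045, 0, 0, 0, -1], [-0.182, 0.003, 0.056, 0, 0, 0, -1], [-0.182, 0.003, 0.056, 0, 0, 0, -1], [-0.182, 0.003, 0.056, 0, 0, 0, -1], [-0.182, 0.003, 0.056, 0, 0, 0, -1]]
  ]
}}

```text
time_s: 23.15
tool_pos: [0.5534, -0.3203, 0.1009]
tool_rot: [179.9, -0.0, 90.3]
force: [0.7, 0.5, 0.2]
grip_width: 0.0868
```

```bash
python3 s.py 14 330 280; python3 m.py 14 2>/dev/null| grep hb; python3 - <<'E'
from h import *
P=cloud(load("side14"))[0]; Q=P[np.hypot(P[:,0]-.551,P[:,1]+.324)<.05]; t=Q[(Q[:,2]>.045)&(Q[:,2]<.056)]; print(cv2.minEnclosingCircle(t[:,:2].astype(np.float32)), t.mean(0))
E
```

```text
23.35 F [-0.16  0.16  0.06] P [ 0.553  -0.3216  0.101 ] M [-0.01 -0.07  0.03] [1.7994e+02 4.0000e-02 9.0150e+01]
((0.5518967509269714, -0.32406318187713623), 0.02908499166369438) [ 0.55101212 -0.32542868  0.04826212]
```

View pics/side14.png

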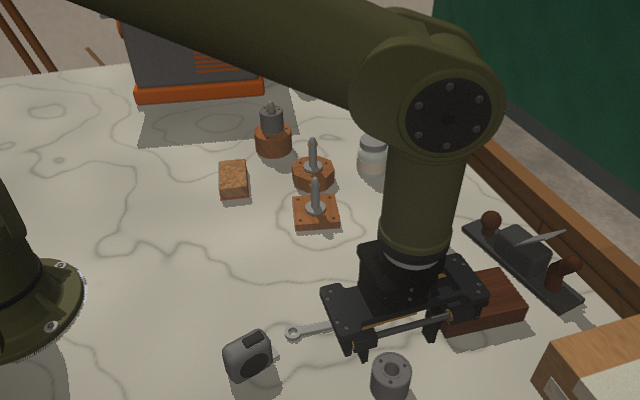

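>>> {"fn": "arm_command", "kwargs": {
  "targets": [
    [[-0.0015, -0.001, 0.02, 0, 0, 0, -1], [-0.0015, -0.001, 0.045, 0, 0, 0, -1], [-0.0015, -0.001, 0.07, 0, 0, 0, -1], [-0.0015, -0.001, 0.0845, 0, 0, 0, -1], [-0.0015, -0.001, 0.0845, 0, 0, 0, -1], [-0.0015, -0.001, 0.0845, 0, 0, 0, -1]]
  ],
  "newtons": 45
}}

```text
time_s: 23.95
tool_pos: [0.5514, -0.3251, 0.0162]
tool_rot: [180.0, 0.0, 90.0]
force: [0.3, -0.4, -0.2]
grip_width: 0.0873
```

>>> {"fn": "arm_command", "kwargs": {
  "targets": [
    [[0, 0, 0, 0, 0, 0, 1], [0, 0, 0, 0, 0, 0, 1], [0, 0, 0, 0, 0, 0, 1], [0, 0, 0, 0, 0, 0, 1], [0, 0, 0, 0, 0, 0, 1], [0, 0, 0, 0, 0, 0, 1], [0, 0, 0, 0, 0, 0, 1]]
  ]
}}

```text
time_s: 24.65
tool_pos: [0.5514, -0.3253, 0.0159]
tool_rot: [179.9, 0.0, 90.0]
force: [1.2, -0.3, 1.2]
grip_width: 0.0546
```

>>> {"fn": "arm_command", "kwargs": {
  "targets": [
    [[0, 0, -0.01, 0, 0, 0, 1], [0, 0, -0.025, 0, 0, 0, 1], [0, 0, -0.045, 0, 0, 0, 1], [0, 0, -0.075, 0, 0, 0, 1], [0, 0, -0.115, 0, 0, 0, 1], [0, 0, -0.15, 0, 0, 0, 1], [0, 0, -0.165, 0, 0, 0, 1], [0, 0, -0.165, 0, 0, 0, 1], [0, 0, -0.165, 0, 0, 0, 1]]
  ]
}}

```text
time_s: 25.55
tool_pos: [0.5498, -0.3248, 0.1789]
tool_rot: [-179.9, -0.1, 90.0]
force: [-1.1, 0.6, -4.0]
grip_width: 0.055
```

```bash
python3 s.py 15 330 280
```

```text
25.75 F [-0.43 -0.2  -4.41] P [ 0.5494 -0.3246  0.1779] M [-0.   -0.09 -0.02] [-1.7981e+02 -1.2000e-01  9.0030e+01]
```

>>> {"fn": "arm_command", "kwargs": {
  "targets": [
    [[0.02, 0.002, 0, 0, 0, 0, 1], [0.055, 0.005, 0, 0, 0, 0, 1], [0.1, 0.008, 0, 0, 0, 0, 1], [0.145, 0.012, 0, 0, 0, 0, 1], [0.19, 0.016, 0, 0, 0, 0, 1], [0.235, 0.02, 0, 0, 0, 0, 1], [0.28, 0.023, 0, 0, 0, 0, 1], [0.325, 0.027, 0, 0, 0, 0, 1], [0.37, 0.031, 0, 0, 0, 0, 1], [0.41, 0.034, 0, 0, 0, 0, 1]]
  ]
}}

```text
time_s: 26.75
tool_pos: [0.5835, 0.0885, 0.18]
tool_rot: [-180.0, -0.0, 90.1]
force: [0.3, -0.2, -4.3]
grip_width: 0.0549
```

>>> {"fn": "arm_command", "kwargs": {
  "targets": [
    [[0.04, 0.0035, 0, 0, 0, 0, 1], [0.075, 0.0065, 0, 0, 0, 0, 1], [0.1, 0.0085, 0, 0, 0, 0, 1], [0.109, 0.0093, 0, 0, 0, 0, 1], [0.109, 0.0093, 0, 0, 0, 0, 1], [0.109, 0.0093, 0, 0, 0, 0, 1], [0.109, 0.0093, 0, 0, 0, 0, 1], [0.109, 0.0093, 0, 0, 0, 0, 1], [0.109, 0.0093, 0, 0, 0, 0, 1]]
  ]
}}

```text
time_s: 27.65
tool_pos: [0.5941, 0.1926, 0.1805]
tool_rot: [180.0, 0.0, 89.9]
force: [-0.1, 0.2, -4.5]
grip_width: 0.0551
```

```bash
python3 s.py 16 240 90
```

```text
27.85 F [-0.22  0.07 -4.56] P [0.5939 0.1933 0.1805] M [ 0.01 -0.08 -0.  ] [1.8e+02 1.0e-02 9.0e+01]
```

View pics/side16z.png

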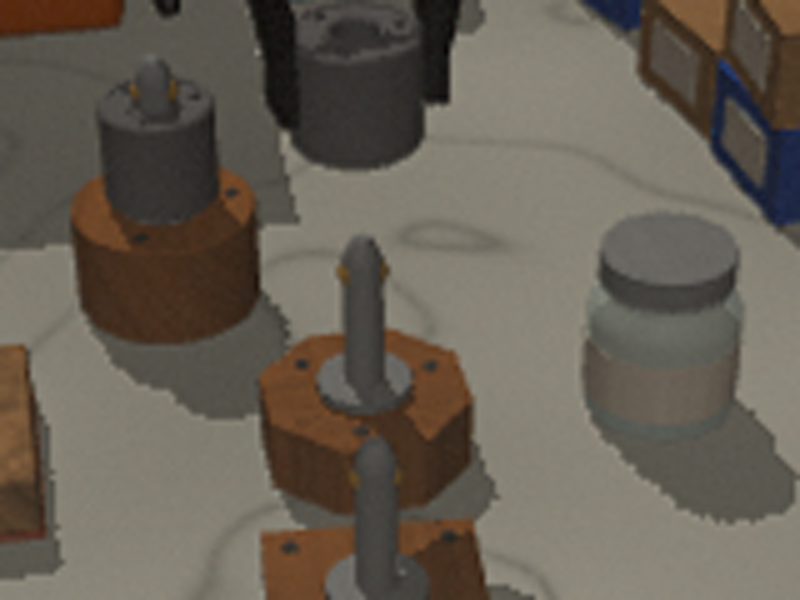

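>>> {"fn": "arm_command", "kwargs": {
  "targets": [
    [[0.0004, 0.0006, 0.02, 0, 0, 0, 1], [0.0004, 0.0006, 0.04, 0, 0, 0, 1], [0.0004, 0.0006, 0.048, 0, 0, 0, 1], [0.0004, 0.0006, 0.053, 0, 0, 0, 1], [0.0004, 0.0006, 0.057, 0, 0, 0, 1], [0.0004, 0.0006, 0.06, 0, 0, 0, 1], [0.0004, 0.0006, 0.06, 0, 0, 0, 1], [0.0004, 0.0006, 0.06, 0, 0, 0, 1]]
  ]
}}

```text
time_s: 28.65
tool_pos: [0.5947, 0.1944, 0.1209]
tool_rot: [180.0, -0.0, 90.0]
force: [0.7, -0.6, -5.2]
grip_width: 0.0547
```

```bash
python3 s.py 17 240 90
```

```text
28.85 F [-0.43  0.09 -4.52] P [0.5947 0.1944 0.1209] M [-0.01 -0.12 -0.02] [179.97  -0.    90.03]
```

View pics/side17z.png

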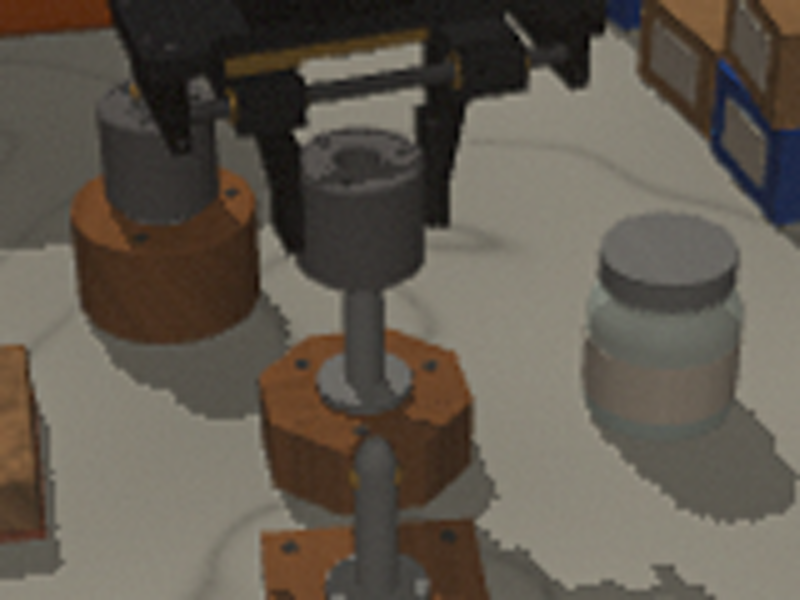

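>>> {"fn": "arm_command", "kwargs": {
  "targets": [
    [[0, 0, 0.001, 0, 0, 0, 1], [0, 0, 0.002, 0, 0, 0, 1], [0, 0, 0.003, 0, 0, 0, 1], [0, 0, 0.004, 0, 0, 0, 1], [0, 0, 0.004, 0, 0, 0, 1]]
  ]
}}

```text
time_s: 29.35
tool_pos: [0.5949, 0.1945, 0.1166]
tool_rot: [179.9, -0.0, 90.0]
force: [1.2, 0.6, -3.4]
grip_width: 0.0549
```

```bash
python3 s.py 18 240 90
```

```text
29.55 F [ 1.71  0.98 -3.71] P [0.5949 0.1944 0.1166] M [ 0.2  -0.58 -0.02] [ 1.7994e+02 -2.0000e-02  9.0030e+01]
```

Small side load toward +x/+y; comply and continue.

>>> {"fn": "arm_command", "kwargs": {
  "targets": [
    [[0.0005, 0.0007, 0.001, 0, 0, 0, 1], [0.0005, 0.0007, 0.002, 0, 0, 0, 1], [0.0005, 0.0007, 0.003, 0, 0, 0, 1], [0.0005, 0.0007, 0.003, 0, 0, 0, 1]]
  ]
}}

```text
time_s: 29.95
tool_pos: [0.5956, 0.195, 0.114]
tool_rot: [179.9, -0.0, 90.0]
force: [1.2, 0.9, 1.3]
grip_width: 0.055
```

```bash
python3 s.py 19 240 90
```

```text
30.15 F [1.81 0.53 1.2 ] P [0.5955 0.1951 0.1138] M [ 0.12 -0.53  0.01] [ 1.7995e+02 -2.0000e-02  9.0040e+01]
```

>>> {"fn": "arm_command", "kwargs": {
  "targets": [
    [[0.0003, 0.0006, 0.001, 0, 0, 0, 1], [0.0003, 0.0006, 0.002, 0, 0, 0, 1], [0.0003, 0.0006, 0.003, 0, 0, 0, 1], [0.0003, 0.0006, 0.003, 0, 0, 0, 1]]
  ]
}}

```text
time_s: 30.55
tool_pos: [0.5952, 0.195, 0.1093]
tool_rot: [-179.9, 0.0, 90.0]
force: [2.7, 1.3, -5.3]
grip_width: 0.0548
```

```bash
python3 s.py 20 240 90
```

```text
30.75 F [ 1.61  1.37 -5.92] P [0.5952 0.195  0.1094] M [ 0.34 -0.6   0.  ] [-1.7992e+02  1.0000e-02  9.0040e+01]
```

View pics/side20z.png

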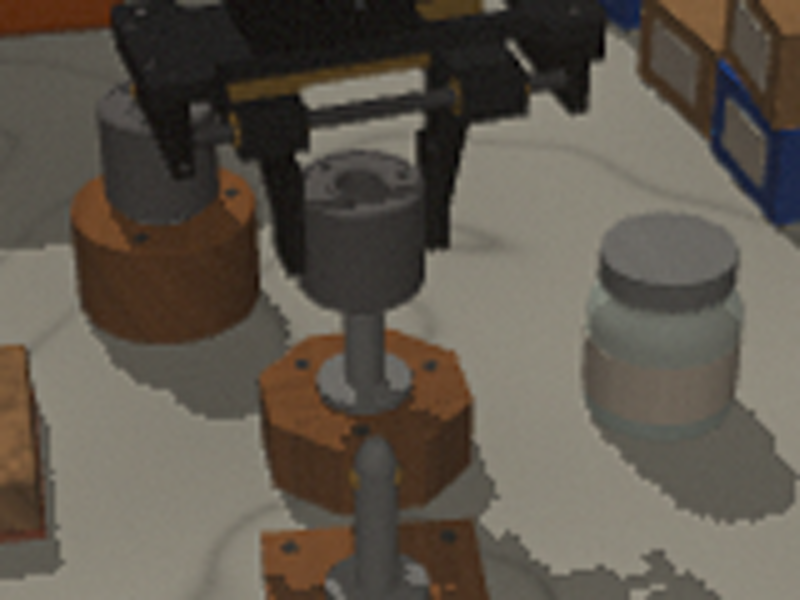

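>>> {"fn": "arm_command", "kwargs": {
  "targets": [
    [[0.0005, 0.0006, 0.002, 0, 0, 0, 1], [0.0005, 0.0006, 0.004, 0, 0, 0, 1], [0.0005, 0.0006, 0.006, 0, 0, 0, 1], [0.0005, 0.0006, 0.008, 0, 0, 0, 1], [0.0005, 0.0006, 0.01, 0, 0, 0, 1]]
  ]
}}

```text
time_s: 31.25
tool_pos: [0.5963, 0.1954, 0.1004]
tool_rot: [-180.0, 0.0, 90.0]
force: [-0.1, 0.2, -0.0]
grip_width: 0.0551
```

```bash
python3 s.py 21 240 90
```

```text
31.45 F [-0.01  0.33 -5.48] P [0.5958 0.1955 0.0996] M [ 0.09 -0.21 -0.01] [-1.7993e+02  1.0000e-02  9.0040e+01]
```

Centred. Continue down to about 5 mm above home, then slowly.

>>> {"fn": "arm_command", "kwargs": {
  "targets": [
    [[0, 0, 0.003, 0, 0, 0, 1], [0, 0, 0.007, 0, 0, 0, 1], [0, 0, 0.011, 0, 0, 0, 1], [0, 0, 0.015, 0, 0, 0, 1], [0, 0, 0.019, 0, 0, 0, 1], [0, 0, 0.023, 0, 0, 0, 1], [0, 0, 0.027, 0, 0, 0, 1], [0, 0, 0.031, 0, 0, 0, 1], [0, 0, 0.034, 0, 0, 0, 1], [0, 0, 0.036, 0, 0, 0, 1]]
  ]
}}

```text
time_s: 32.45
tool_pos: [0.596, 0.1954, 0.0637]
tool_rot: [-180.0, 0.0, 90.0]
force: [-0.4, -0.8, -3.7]
grip_width: 0.0548
```

>>> {"fn": "arm_command", "kwargs": {
  "targets": [
    [[0, 0, 0.001, 0, 0, 0, 1], [0, 0, 0.002, 0, 0, 0, 1], [0, 0, 0.0025, 0, 0, 0, 1], [0, 0, 0.003, 0, 0, 0, 1], [0, 0, 0.0035, 0, 0, 0, 1], [0, 0, 0.0035, 0, 0, 0, 1]]
  ]
}}

```text
time_s: 33.05
tool_pos: [0.5962, 0.1955, 0.0609]
tool_rot: [-180.0, 0.0, 90.0]
force: [1.0, -0.5, -5.2]
grip_width: 0.055
```

```bash
python3 s.py 22 240 90
```

```text
33.25 F [ 0.29  0.04 -5.12] P [0.5962 0.1955 0.0609] M [-0.09 -0.15 -0.  ] [-1.7999e+02  1.0000e-02  9.0030e+01]
```

View pics/side22z.png

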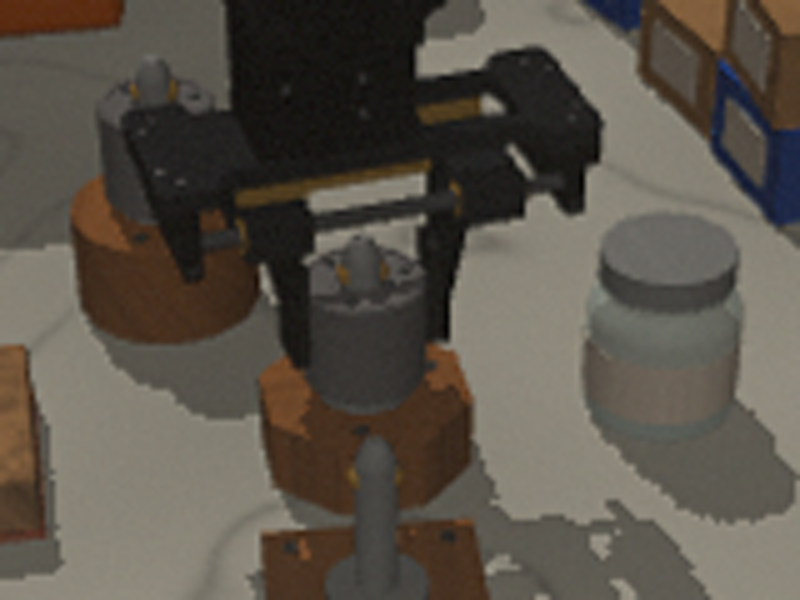

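Balls are showing; about 2–3 mm left.

>>> {"fn": "arm_command", "kwargs": {
  "targets": [
    [[0, 0, 0.0005, 0, 0, 0, 1], [0, 0, 0.001, 0, 0, 0, 1], [0, 0, 0.0015, 0, 0, 0, 1], [0, 0, 0.002, 0, 0, 0, 1], [0, 0, 0.002, 0, 0, 0, 1]]
  ]
}}

```text
time_s: 33.75
tool_pos: [0.5963, 0.1956, 0.0589]
tool_rot: [-180.0, 0.0, 90.0]
force: [0.1, 0.7, -4.6]
grip_width: 0.0549
```

>>> {"fn": "arm_command", "kwargs": {
  "targets": [
    [[0, 0, 0.0004, 0, 0, 0, 1], [0, 0, 0.0008, 0, 0, 0, 1], [0, 0, 0.0008, 0, 0, 0, 1]]
  ]
}}

```text
time_s: 34.05
tool_pos: [0.5964, 0.1956, 0.0582]
tool_rot: [180.0, 0.0, 90.0]
force: [-0.1, 1.2, -3.7]
grip_width: 0.0548
```

>>> {"fn": "arm_command", "kwargs": {
  "targets": [
    [[0, 0, 0.0005, 0, 0, 0, 1], [0, 0, 0.001, 0, 0, 0, 1], [0, 0, 0.001, 0, 0, 0, 1]]
  ]
}}

```text
time_s: 34.35
tool_pos: [0.5964, 0.1956, 0.0578]
tool_rot: [180.0, 0.0, 90.0]
force: [-2.0, -1.3, 3.2]
grip_width: 0.0547
```

```bash
python3 s.py 23 240 90
```

```text
34.55 F [-2.31 -1.46  3.84] P [0.5964 0.1957 0.0578] M [-0.27  0.56  0.02] [1.7998e+02 1.0000e-02 9.0030e+01]
```

>>> {"fn": "arm_command", "kwargs": {
  "targets": [
    [[0, 0, 0.0003, 0, 0, 0, 1], [0, 0, 0.0006, 0, 0, 0, 1], [0, 0, 0.0006, 0, 0, 0, 1]]
  ]
}}

```text
time_s: 34.85
tool_pos: [0.5964, 0.1957, 0.0577]
tool_rot: [180.0, 0.0, 90.0]
force: [-3.6, -1.9, 8.5]
grip_width: 0.0552
```

>>> {"fn": "arm_command", "kwargs": {
  "targets": [
    [[0, 0, -0.001, 0, 0, 0, 1], [0, 0, -0.001, 0, 0, 0, -1], [0, 0, -0.001, 0, 0, 0, -1], [0, 0, -0.001, 0, 0, 0, -1], [0, 0, -0.001, 0, 0, 0, -1], [0, 0, -0.001, 0, 0, 0, -1]]
  ]
}}

```text
time_s: 35.45
tool_pos: [0.5964, 0.1956, 0.0574]
tool_rot: [180.0, -0.0, 90.0]
force: [-0.4, -0.3, 0.2]
grip_width: 0.0841
```

>>> {"fn": "arm_command", "kwargs": {
  "targets": [
    [[0, 0, -0.02, 0, 0, 0, -1], [0, 0, -0.06, 0, 0, 0, -1], [0, 0, -0.105, 0, 0, 0, -1], [0, 0, -0.145, 0, 0, 0, -1], [-0.03, 0, -0.16, 0, 0, 0, -1], [-0.07, 0, -0.16, 0, 0, 0, -1], [-0.115, 0, -0.16, 0, 0, 0, -1], [-0.16, 0, -0.16, 0, 0, 0, -1], [-0.18, 0, -0.16, 0, 0, 0, -1], [-0.18, 0, -0.16, 0, 0, 0, -1]]
  ]
}}

```text
time_s: 36.45
tool_pos: [0.5967, 0.01, 0.2172]
tool_rot: [-180.0, 0.1, 89.6]
force: [0.1, -0.4, -0.6]
grip_width: 0.0872
```

>>> {"fn": "arm_command", "kwargs": {
  "targets": [
    [[-0.04, 0, 0, 0, 0, 0, -1], [-0.09, 0, 0, 0, 0, 0, -1], [-0.14, 0, 0, 0, 0, 0, -1], [-0.18, 0, 0, 0, 0, 0, -1], [-0.19, 0, 0, 0, 0, 0, -1], [-0.19, 0, 0, 0, 0, 0, -1], [-0.19, 0, 0, 0, 0, 0, -1]]
  ]
}}

```text
time_s: 37.15
tool_pos: [0.5971, -0.1713, 0.2176]
tool_rot: [180.0, -0.1, 90.2]
force: [0.1, 0.0, 0.6]
grip_width: 0.0872
```

```bash
python3 s.py 24 220 70; python3 - <<'E'
from cell import *
from h import *
c=read_camera("top"); cv2.imwrite("pics/top24.png",c["img"][:,:,::-1])
for n,c in(("top",c),("side",load("side24"))):
    P=cloud(c)[0]
    for k,x,y,z in(("mid",.5945,.1955,.042),("high",.5396,.3526,.06)):
        Q=P[np.hypot(P[:,0]-x,P[:,1]-y)<.06]; t=Q[(abs(Q[:,2]-z-.05)<.006)&(np.hypot(Q[:,0]-x,Q[:,1]-y)>.012)&(np.hypot(Q[:,0]-x,Q[:,1]-y)<.026)]
        print(n,k,"median top z",np.median(t[:,2]),"expected",z+.05,len(t))
E
```

```text
37.35 F [ 0.   -0.07 -0.21] P [ 0.5971 -0.1712  0.2178] M [ 0.02 -0.09  0.01] [ 1.7998e+02 -2.0000e-02  9.0240e+01]
top mid median top z 0.09057491564131775 expected 0.092 414
top high median top z 0.10891986851570068 expected 0.11 428
side mid median top z 0.08963104726313953 expected 0.092 107
side high median top z 0.10768572866969495 expected 0.11 115
```

View pics/side24.png

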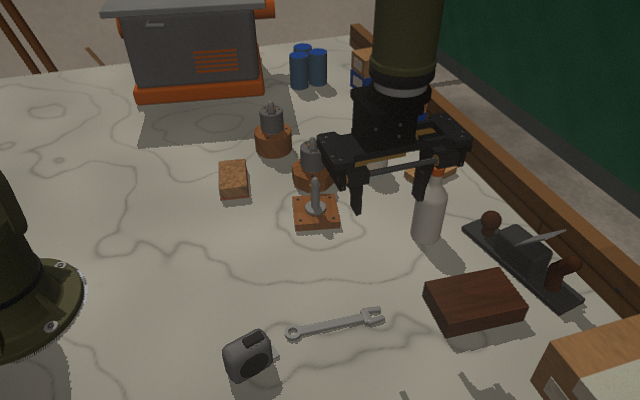

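View pics/side24z.png

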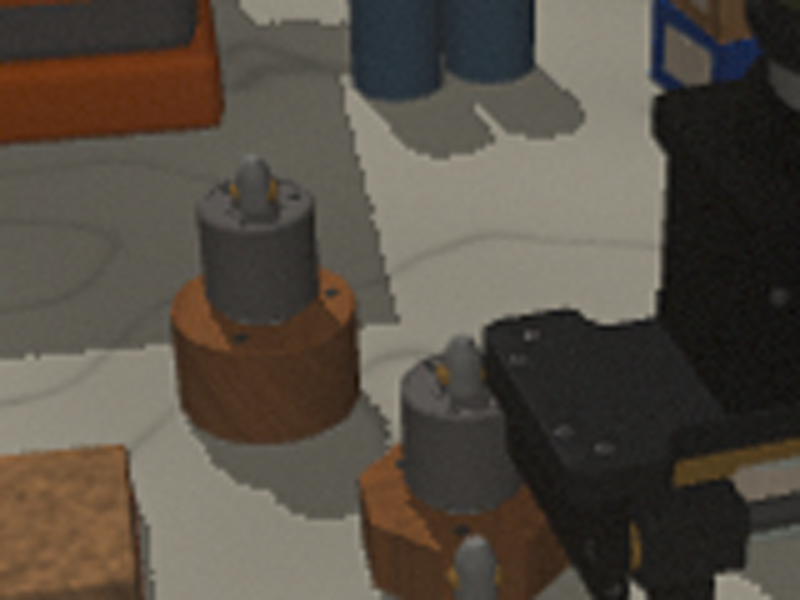

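View pics/top24.png

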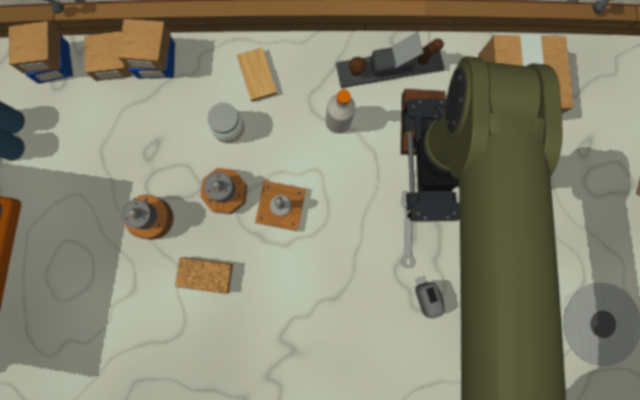

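```bash
python3 -c "
from cell import *
print(sign_off())"
```

```text
the job is handed in; nothing more can be done
None
```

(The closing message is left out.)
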